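# Spring check of a weld-coupon tilt table

## Task

Check the springs of the tilt table: with the fingertips press down on the blue pad at one corner of its rocking plate, the one that swings the needle to the yellow mark, and hold the needle at the yellow mark for about a second without driving it past the mark. Then let go, so that the plate springs back level and the needle returns to zero. Never swing the needle towards the red mark; pick nothing up, and leave the coupon on the plate and everything on the bench where it lies.

Things in the scene. Friction and masses are not known exactly. Their poses are not given: they have to be found in the camera images.
- base: Blue base of the tilt table, fixed to the bench, 300 x 170 x 12 mm. Origin: on the bench under the centre of the rocking plate. Its x axis runs along the rocking axis towards the scale, y to the left pad, z up. The rocking axis is 70 mm above the bench. Two bearing blocks (tops at 93 mm) stand on it 114 mm either way along x. A black scale board (124 mm wide, 4 mm thick, top edge at 202 mm) stands at x = 134 mm, its white zero line at y = 0 and a graduation every 10 mm.
- rocker (a joint): Tilt of the rocking plate, rad: 0 is level (springs at rest), positive when the left pad goes down and the needle leans to the left (+y of the base), negative for the right; stops at +-0.32. The plate is a square steel plate 140 mm on a side and 10 mm thick, which rocks about the diagonal along the base's x axis; its free corners point left and right. Springs of 3 N m/rad, well damped, bring it back to level: pressing a pad to the yellow mark takes about 5 to 11 N.
- pad_left (a point): Round blue press pad, 30 mm across and 7 mm high, on the left (+y) corner of the rocking plate, 76 mm from the rocking axis. This point: centre of its top, 82 mm above the bench when level. It tilts with the plate.
- pad_right (a point): This point: centre of the top of the same kind of pad on the right (-y) corner, 76 mm from the rocking axis.
- needle_tip (a point): Centre of the green ball (10 mm) at the tip of the thin green needle, which stands up from the rocking plate's axle just beyond the scale board (x = 144 mm of the base, 10 mm beyond the middle of the marks), 145 mm above the rocking axis; it leans over with the plate, towards the pad that is pressed, along the base's y.
- yellow_mark: Yellow clip, 12 mm wide along the scale, 6 mm thick, 30 mm high, on the upper edge of the scale board, 20 to 36 mm to the left or right of zero. Its axes are those of the base; its origin is in the middle of its width, 10 mm above its middle height (5 mm under its top), 215 mm above the bench. The needle is at the mark when the tip's y in this frame is 0 (half the width, 6 mm, either way is allowed).
- red_mark: Red clip of the same shape on the other side of zero. The needle must not go that way.
- coupon: Loose dark steel weld coupon, 74 x 49 x 8 mm, lying on the middle of the rocking plate. Origin: centre of its underside. It stays there by friction.
- offcut: Loose steel offcut, 70 x 110 x 10 mm, lying on the bench. Origin: centre of its underside.
- marker: Loose aluminium soapstone holder, about 136 mm long and 12 mm high, lying on the bench. Origin: underside, near its middle.
- magnet_square: Loose red magnetic welding square, legs about 100 mm, 20 mm high, lying on the bench. Origin: underside of one leg's middle.
- hammer: Loose steel chipping hammer with a coiled handle, 250 mm long, 26 mm high, lying on the bench to the right of the tilt table. Origin: underside, middle of its length.
- wire_brush: Loose wooden wire brush, 240 x 28 x 26 mm, lying on the bench to the left of the tilt table. Origin: centre of its underside.
- tin: Loose grey tin with a white cap, 66 mm across, 100 mm high. Origin: centre of its underside.
- stub_pot: Loose open steel pot, 72 mm across, 80 mm high. Origin: centre of its underside.
Mind the look-alikes: they are no part of the job. What is shaped like the coupon but brown or turquoise is not meant.

How it is judged (in metres and radians):
On the way:
1. the needle is held within the yellow mark's width (6 mm either side of its middle) for 0.5 s by fingers pressing the pad on the yellow mark's side (y of needle_tip in the frame of yellow_mark between -0.006 and 0.006 m and ((y of yellow_mark in the frame of base above 0 m and contact force between the fingers and rocker_c0 above 1 N) or (y of yellow_mark in the frame of base below 0 m and contact force between the fingers and rocker_c1 above 1 N))), for 0.5 s.
At the end, for the whole second after the job is handed in: The plate is level again within 0.03 rad (needle within about 4 mm of zero) and at rest, the coupon and all bystanders at rest within 20 mm of where they began (value of joint rocker between -0.03 and 0.03 rad and velocity of joint rocker between -0.05 and 0.05 rad/s and distance of each of offcut, marker, magnet_square, hammer, wire_brush, tin, stub_pot, coupon from where it was at the start of the episode below 0.02 m and linear speed of coupon below 0.02 m/s); the robot touches nothing.
It fails at once if the needle is driven more than 12 mm past the middle of the yellow mark ((y of yellow_mark in the frame of base above 0 m and y of needle_tip in the frame of yellow_mark above 0.012 m) or (y of yellow_mark in the frame of base below 0 m and y of needle_tip in the frame of yellow_mark below -0.012 m)).
It fails at once if the needle is swung more than 8 mm from zero towards the red mark ((y of yellow_mark in the frame of base above 0 m and y of needle_tip in the frame of base below -0.008 m) or (y of yellow_mark in the frame of base below 0 m and y of needle_tip in the frame of base above 0.008 m)).
It fails at once if the coupon or a bystander is lifted, carried or shifted more than 25 mm (distance of any of offcut, marker, magnet_square, hammer, wire_brush, tin, stub_pot, coupon from where it was at the start of the episode above 0.025 m).
It also fails if it takes over 38 s, if anything falls off the work surface, if the arm or the gripper's body presses on something with over 40 N, if the wrist force passes 120 N, or if a joint passes its speed limit or range.

## Robot

A 6-joint arm with a two-finger parallel gripper is mounted at the origin on the work surface. World frame = base frame: x ahead of the robot, y to its left, z up, the work surface at z = 0. Lengths are in mm, angles in rad, forces in N, time in s.
With the tool pointing down it reaches from about 325 to 850 mm from the base axis. Payload 15.5 kg.
Tool frame: the origin (TCP) lies on the centre line of the jaws, within the pads' length; the fingertips stand 14 mm ahead of it and the grasp point (between the pads) lies 5 mm behind it; z points along the fingers, y is the direction in which the jaws open and shut (so a half turn about z gives the same grasp; the last joint's range is limited). The gripper opens to 91 mm and grips with 3 to 60 N. Pads are 32 mm wide; open, the fingers measure 118 mm over their backs; the gripper's body (76 mm by 178 mm) begins 60 mm behind the grasp point.
Start: joints at [1.254, 0.494, 1.345, -0, 1.302, -0.096], TCP at [136.876, 609.829, 227.915] pointing down, gripper open.
Joint ranges: [-2.91, 2.91], [-0.82, 2.16], [0.22, 2.67], [-1.22, 4.37], [0.12, 2.79], [-3.08, 3.08]. Speed limits (rad/s): [1.89, 1.89, 2.57, 3.01, 3.01, 3.01].

## Interface

Orientations are given as a unit quaternion [w, x, y, z].
In Python, from workcell import * gives the robot as it stands.
- The arm moves only by the shell command python3 -m pendant 'ROWS' [OPENING]. ROWS is a JSON object of lists of equal length, an entry for each row: "xyz": the shift along the world's x, y, z in mm, a list of three; "rotation": the turn, a rotation vector about the world's x, y, z in degrees, a list of three. In form: {"xyz": [[x, y, z], ...], "rotation": [[wx, wy, wz], ...]}. A call has exactly 5 rows; each row is the pose to reach, as a shift and turn from the pose commanded when the call began; what a row does not reach only later rows make up. A row lasts 1/12 s, in which the tool goes at most 41.7 mm and 7.16 degrees, less where a joint would pass 70% of its speed; a pose out of reach is approached as far as the arm can. A call with a gripper value outside its range is refused whole. OPENING is the opening, from 0 (shut) to 1 (fully open), set as the call begins (- or left out, the last holds). The fingers move at their own pace and stop on an object; the grip force is fixed at half the most. Time passes only in rows, so rows that repeat a pose let the fingers close, or fill a call up. It gives the time, the measured TCP pose, the force and the opening at its end, in the units of the state.
- read_state(): the state, without advancing time (a new reading comes with each control period).
- capture(name): name is "side" or "top" or "wrist"; returns (picture, depth): 420x560x3 uint8, red, green, blue; 420x560 float32, mm along the optical axis (not along the pixel's ray), 0 where there is no reading.
- calibration(name): a dict with "intrinsics" (3x3 intrinsics, pixels), "dist_coeffs" ([k1, k2, p1, p2, k3] as OpenCV has them; the pictures are not rectified), "eye" and "attitude" of the camera in the world. Camera axes: x right, y down, z forward; pixel columns grow to the right and rows downward; lengths in mm; the calibration is good to about 2 mm. A picture is of the moment at which its call begins: read the wrist's pose just before it. calibration takes no time and is no camera call; for the wrist camera it gives the pose at the moment of the call.
- sign_off(): hands the job in, once; it reports no verdict.
The state is a dict: "clock": time; "q": joint angles; "dq": joint speeds; "joint_efforts": joint torques, N m; "position": TCP position; "orientation": TCP orientation; "wrist_force": force on the tool from outside, world axes, zero at the start; "wrist_torque": the same for the moment, N m; "opening": finger opening in mm.
Only numpy, scipy, OpenCV 4.12 (cv2) and the standard library are available. Lean on these libraries where they do the work, as an engineer would, in place of code of your own. Each camera call takes 0.05 s, during which the arm holds its last target. There are 200 camera calls.

## Working session

There is one attempt and no reset: what is moved stays moved. The work goes in short steps, Python scripts to look and compute and a shell command to move; the robot and the scene stay as the last step left them, time stands still between calls to the robot, and variables do not carry over. Pictures are saved under pics/ and viewed, about 8 in all and at most 12, crops included, and the job is handed in when it is done.

```bash
mkdir -p pics; cat > h.py <<'E'
from workcell import *
import numpy as np, cv2
from scipy.spatial.transform import Rotation as R
def cal(n):
    c=calibration(n); a=np.array(c["attitude"],float)
    Rm=a if a.shape==(3,3) else R.from_quat(a[[1,2,3,0]]).as_matrix()
    return np.array(c["intrinsics"]),np.array(c["dist_coeffs"]),np.array(c["eye"],float),Rm
def shot(n,tag):
    c=cal(n); p,d=capture(n); cv2.imwrite(f"pics/{tag}.png",p[:,:,::-1]); np.savez(f"pics/{tag}.npz",p=p,d=d,K=c[0],D=c[1],e=c[2],R=c[3]); return p,d
def cloud(tag):
    z=np.load(f"pics/{tag}.npz"); d=z["d"]; h,w=d.shape
    uv=np.stack(np.meshgrid(np.arange(w),np.arange(h)),-1).reshape(-1,1,2).astype(np.float64)
    n=cv2.undistortPoints(uv,z["K"],z["D"]).reshape(h,w,2)
    P=np.dstack([n,np.ones((h,w))])*d[...,None]
    P=P@z["R"].T+z["e"]; P[d==0]=np.nan
    return z["p"],P
E
python3 - <<'E'
from h import *
print({k:np.round(v,3) for k,v in read_state().items()})
print(calibration("top"),calibration("side"))
for n in("top","side"): shot(n,n+"0")
a=cv2.imread("pics/top0.png");b=cv2.imread("pics/side0.png")
cv2.imwrite("pics/both.png",cv2.resize(np.vstack([a,b]),None,fx=.7,fy=.7))
E
```

```text
{'clock': np.float64(0.0), 'q': array([ 1.254,  0.494,  1.346,  0.   ,  1.302, -0.095]), 'dq': array([ 0.002,  0.001, -0.   , -0.   , -0.001, -0.001]), 'joint_efforts': array([ 3.0000e-03, -8.7882e+01, -3.8186e+01,  7.1000e-02,  5.3000e-02,
       -0.0000e+00]), 'position': array([136.756, 609.469, 227.321]), 'orientation': array([-0.   ,  0.11 ,  0.994, -0.001]), 'wrist_force': array([0.449, 0.233, 0.559]), 'wrist_torque': array([-0.022, -0.043, -0.015]), 'opening': np.float64(90.904)}
{'intrinsics': array([[481.04582995,   0.        , 281.4257568 ],
       [  0.        , 481.04582995, 208.28769946],
       [  0.        ,   0.        ,   1.        ]]), 'dist_coeffs': array([-0.01408048,  0.        ,  0.        ,  0.        ,  0.        ]), 'eye': array([ 432.79563064,   85.78107714, 1183.56184648]), 'attitude': array([ 0.04577581, -0.69563028,  0.71489573, -0.05410345])} {'intrinsics': array([[459.56617931,   0.        , 276.7665957 ],
       [  0.        , 459.56617931, 218.02758763],
       [  0.        ,   0.        ,   1.        ]]), 'dist_coeffs': array([-0.1211948,  0.       ,  0.       ,  0.       ,  0.       ]), 'eye': array([ 396.07986281, -705.22893955, 1010.67247467]), 'attitude': array([-0.35976656,  0.92828832, -0.08524275,  0.0397805 ])}
```

View pics/top0.png

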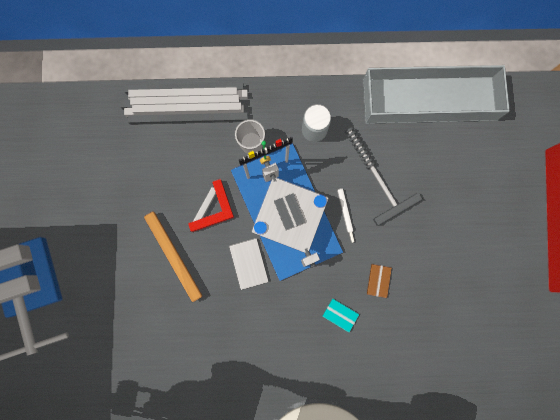

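View pics/side0.png

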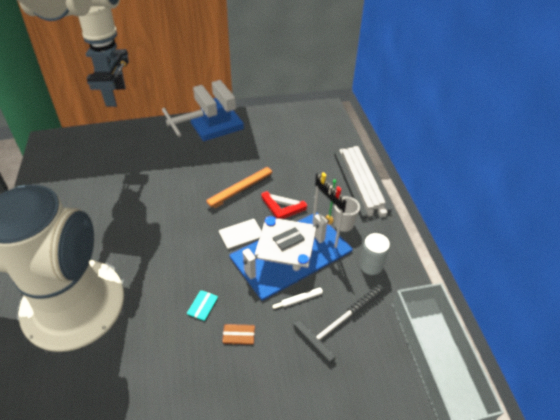

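The top view shows the tilt table at about (287,210). The scale is at (265,152), with a yellow clip near (250,155) on the left and red near (279,143) on the right. The left pad is at (260,228) and the right pad at (320,202). I'll measure these and zoom in on the scale.

```bash
python3 - <<'E'
from h import *
p,P=cloud("top0")
hsv=cv2.cvtColor(p,cv2.COLOR_RGB2HSV)
def blob(lo,hi,box,zr,name):
    m=cv2.inRange(hsv,lo,hi)>0; b=np.zeros_like(m); u0,u1,v0,v1=box; b[v0:v1,u0:u1]=1
    m&=b&(P[...,2]>zr[0])&(P[...,2]<zr[1])
    v,u=np.nonzero(m); q=P[m]; print(name,len(u),u.mean().round(1) if len(u) else'',v.mean().round(1) if len(u) else'',np.round(np.median(q,0),1) if len(u) else '', np.round(q.mean(0),1) if len(u) else '')
    return q
blue=((100,120,60),(125,255,255))
L=blob(*blue,(245,280,215,242),(60,110),"padL"); Rr=blob(*blue,(305,335,188,215),(60,110),"padR")
blob((20,120,120),(35,255,255),(235,300,130,170),(150,260),"yellow")
blob((0,150,100),(8,255,255),(235,300,130,170),(150,260),"red")
blob((45,100,60),(85,255,255),(235,300,130,170),(100,260),"green")
c=(L.mean(0)+Rr.mean(0))/2; d=L.mean(0)-Rr.mean(0); print("centre",c,"len",np.linalg.norm(d),"ydir deg",np.degrees(np.arctan2(d[1],d[0])))
# height extents near pad L
g=P[(np.hypot(P[...,0]-L.mean(0)[0],P[...,1]-L.mean(0)[1])<100)]
print("max z near padL",np.nanmax(g[:,2]))
a=cv2.resize(p[125:285,220:360,::-1],None,fx=3.6,fy=3.6,interpolation=cv2.INTER_CUBIC); cv2.imwrite("pics/z1.png",a)
s=cv2.imread("pics/side0.png")[160:300,200:400]; cv2.imwrite("pics/z2.png",np.hstack([a[:560,:],cv2.resize(s,None,fx=2.9*0.5,fy=2.9*.5)[:560] if 0 else np.zeros((560,1,3),np.uint8)]))
E
```

```text
padL 123 259.8 227.3 [546.7 121.3  80.9] [546.6 121.4  81.1]
padR 119 319.7 200.8 [604.4 -19.4  81.2] [604.8 -18.9  81.1]
yellow 33 251.1 154.1 [686.  131.8 215.7] [686.  132.  212.1]
red 35 278.5 142.4 [708.8  73.6 216.7] [709.3  74.5 212.6]
green 26 263.7 146.3 [706.8 105.9 215.6] [706.8 105.9 193.2]
centre [575.68030033  51.2798933   81.14246471] len 151.89671828950407 ydir deg 112.5135234426451
max z near padL 89.11497896403034
```

View pics/z1.png

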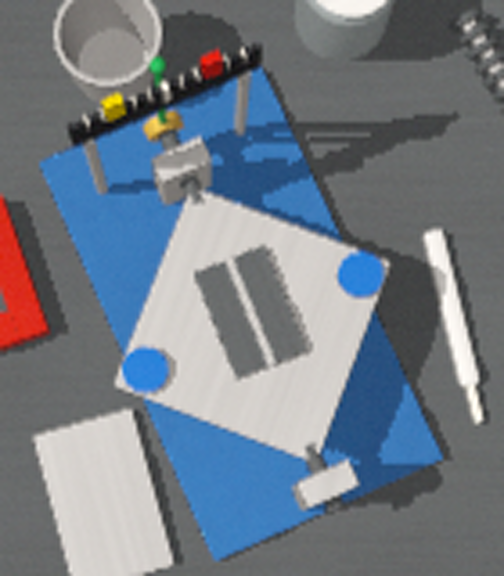

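Yellow is on the left, at about +32 mm on the scale, so the left pad is the one to press. In the world frame the base is centred at (575.7, 51.3), with its x axis turned 22.5°. I'll close the jaws, move over the pad and turn the tool by +35°, so that the jaw direction lies along the base's y.

```bash
python3 -m pendant '{"xyz":[[24,-29,0],[48,-58,0],[72,-87,0],[96,-116,0],[120,-145,0]],"rotation":[[0,0,4],[0,0,8],[0,0,12],[0,0,16],[0,0,20]]}' 0
python3 -m pendant '{"xyz":[[24,-29,0],[48,-58,0],[72,-87,0],[96,-116,0],[120,-145,0]],"rotation":[[0,0,3],[0,0,6],[0,0,9],[0,0,12],[0,0,15]]}'
python3 -m pendant '{"xyz":[[24,-29,0],[48,-58,0],[72,-87,0],[96,-116,0],[120,-145,0]],"rotation":[[0,0,0],[0,0,0],[0,0,0],[0,0,0],[0,0,0]]}'
python3 -m pendant '{"xyz":[[20,-20,0],[40,-38,0],[47,-46,-20],[47,-46,-50],[47,-46,-80]],"rotation":[[0,0,0],[0,0,0],[0,0,0],[0,0,0],[0,0,0]]}'
python3 -m pendant '{"xyz":[[0,0,-10],[0,0,-20],[0,0,-20],[0,0,-20],[0,0,-20]],"rotation":[[0,0,0],[0,0,0],[0,0,0],[0,0,0],[0,0,0]]}'
python3 - <<'E'
from h import *
for n in("top","side"): shot(n,n+"1")
shot("wrist","wrist1")
a=cv2.imread("pics/top1.png")[120:290,190:370]; b=cv2.imread("pics/side1.png")[150:300,210:390]; w=cv2.imread("pics/wrist1.png")
f=lambda x:cv2.resize(x,(400,300),interpolation=cv2.INTER_CUBIC)
cv2.imwrite("pics/m1.png",np.vstack([np.hstack([f(a),f(b)]),np.hstack([f(w),f(w)*0])]))
s=read_state(); print(s["clock"],s["position"],s["orientation"],s["opening"],s["wrist_force"])
E
```

```text
clock: 0.52
position: [257.5, 463.2, 227.7]
orientation: [-0.0, -0.066, 0.998, -0.0]
wrist_force: [1.1, 0.5, -0.1]
opening: 60.1
clock: 0.93
position: [377.6, 318.2, 227.8]
orientation: [-0.0, -0.195, 0.981, -0.0]
wrist_force: [0.1, 1.2, 0.4]
opening: 27.5
clock: 1.35
position: [497.6, 173.1, 227.8]
orientation: [-0.0, -0.194, 0.981, 0.0]
wrist_force: [0.9, 0.9, 0.2]
opening: 0.3
clock: 1.77
position: [544.8, 128.0, 147.2]
orientation: [0.001, -0.193, 0.981, -0.0]
wrist_force: [0.6, -0.5, -1.3]
opening: 0.4
clock: 2.18
position: [544.6, 129.1, 129.2]
orientation: [0.001, -0.194, 0.981, -0.0]
wrist_force: [0.0, 0.2, -0.4]
opening: 0.3
2.3333 [544.43609249 129.02155485 129.01513196] [ 8.99236295e-04 -1.93916031e-01  9.81017715e-01 -8.31710156e-05] 0.29570150223081804 [-0.49596589  0.43092345 -0.51425678]
```

View pics/m1.png

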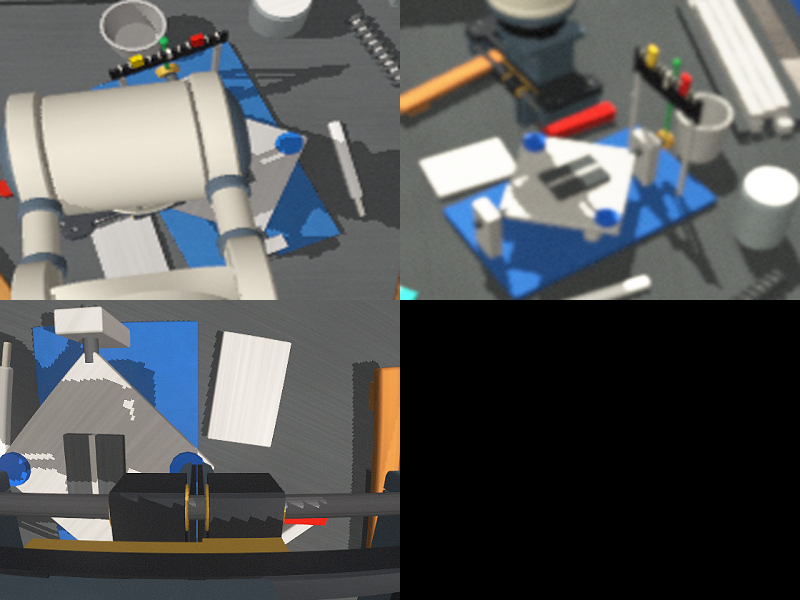

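The wrist view shows the closed fingers just over the outer side of the left pad. The needle, yellow and red clips stay visible in the top and side views. I'll write a needle gauge and descend close to the pad.

```bash
cat > g.py <<'E'
from h import *
C=np.array([575.7,51.3,0]); a=np.radians(22.5); X=np.array([np.cos(a),np.sin(a),0]); Y=np.array([-np.sin(a),np.cos(a),0])
COL=dict(yellow=((20,120,110),(35,255,255),131),red=((0,150,100),(8,255,255),131),green=((45,100,60),(85,255,255),144))
def gauge(n,tag):
    shot(n,tag); z=np.load(f"pics/{tag}.npz"); hsv=cv2.cvtColor(z["p"],cv2.COLOR_RGB2HSV); h,w=hsv.shape[:2]
    uv=np.stack(np.meshgrid(np.arange(w),np.arange(h)),-1).reshape(-1,1,2).astype(float)
    r=np.dstack([cv2.undistortPoints(uv,z["K"],z["D"]).reshape(h,w,2),np.ones((h,w))])@z["R"].T
    o={}
    for k,(lo,hi,xp) in COL.items():
        t=(xp-(z["e"]-C)@X)/(r@X); Q=z["e"]+t[...,None]*r-C; y=Q@Y; zz=Q[...,2]
        m=(cv2.inRange(hsv,lo,hi)>0)&(abs(y)<70)&(zz>(206 if k=="green" else 195))&(zz<(226 if k=="green" else 235))
        # keep only depth-consistent pixels
        m&=abs(z["d"]-t)<25
        o[k]=(int(m.sum()),round(float(y[m].mean()),1) if m.any() else None,round(float(zz[m].mean()),1) if m.any() else None)
    s=read_state(); print(n,o,"clk",round(float(s["clock"]),2),"z",np.round(s["position"],1),"F",np.round(s["wrist_force"],1))
E
python3 -m pendant '{"xyz":[[0,0,-10],[0,0,-20],[0,0,-28],[0,0,-28],[0,0,-28]],"rotation":[[0,0,0],[0,0,0],[0,0,0],[0,0,0],[0,0,0]]}'
python3 -c "
from g import *
gauge('top','t2');gauge('side','s2')"
```

```text
clock: 2.75
position: [543.3, 128.8, 99.0]
orientation: [-0.001, -0.194, 0.981, 0.0]
wrist_force: [0.1, 0.1, -0.1]
opening: 0.7
top {'yellow': (28, 33.1, 216.0), 'red': (29, -28.8, 215.1), 'green': (11, -0.4, 215.1)} clk 2.8 z [543.7 128.8  99.5] F [ 0.6 -0.3  0.7]
side {'yellow': (41, 29.0, 211.5), 'red': (34, -33.0, 211.7), 'green': (12, -0.0, 214.0)} clk 2.85 z [544.  128.8  99.9] F [ 0.9 -0.5 -1. ]
```

```bash
python3 -m pendant '{"xyz":[[0,0,-3],[0,0,-6],[0,0,-9],[0,0,-12],[0,0,-14]],"rotation":[[0,0,0],[0,0,0],[0,0,0],[0,0,0],[0,0,0]]}'
python3 -c "
from g import *
gauge('top','t3');gauge('side','s3');gauge('top','t3')"
```

```text
clock: 3.27
position: [544.1, 129.4, 85.9]
orientation: [0.0, -0.194, 0.981, 0.0]
wrist_force: [-0.8, 5.6, 7.4]
opening: 0.5
top {'yellow': (28, 33.1, 216.0), 'red': (28, -29.0, 215.7), 'green': (11, 18.7, 215.8)} clk 3.32 z [544.  129.4  85.6] F [-0.1  4.7  4. ]
side {'yellow': (42, 29.3, 211.1), 'red': (34, -33.0, 211.7), 'green': (13, 19.0, 213.2)} clk 3.37 z [544.  129.3  85.8] F [-0.7  5.7  5. ]
top {'yellow': (28, 33.1, 216.0), 'red': (29, -28.8, 215.7), 'green': (10, 19.1, 216.3)} clk 3.42 z [544.  129.3  85.9] F [0.1 5.9 5.7]
```

```bash
python3 -m pendant '{"xyz":[[0,0,-1.5],[0,0,-3],[0,0,-4.5],[0,0,-5.5],[0,0,-5.5]],"rotation":[[0,0,0],[0,0,0],[0,0,0],[0,0,0],[0,0,0]]}'
python3 -c "
from g import *
gauge('top','t4');gauge('side','s4')
a=cv2.imread('pics/t4.png')[125:175,225:305]; b=cv2.imread('pics/s4.png')[160:220,300:380]
f=lambda x:cv2.resize(x,None,fx=5,fy=5,interpolation=cv2.INTER_CUBIC)
cv2.imwrite('pics/m4.png',np.vstack([f(a),f(b)]))"
```

```text
clock: 3.83
position: [544.1, 129.3, 80.5]
orientation: [0.0, -0.194, 0.981, 0.0]
wrist_force: [-1.3, 4.9, 6.8]
opening: 0.5
top {'yellow': (27, 33.1, 216.5), 'red': (30, -29.0, 215.3), 'green': (9, 29.0, 216.1)} clk 3.88 z [544.1 129.3  80.6] F [-1.4  5.6  7.1]
side {'yellow': (42, 29.3, 211.1), 'red': (33, -32.9, 211.2), 'green': (8, 26.6, 212.7)} clk 3.93 z [544.1 129.3  80.6] F [-1.1  5.   7.5]
```

View pics/m4.png

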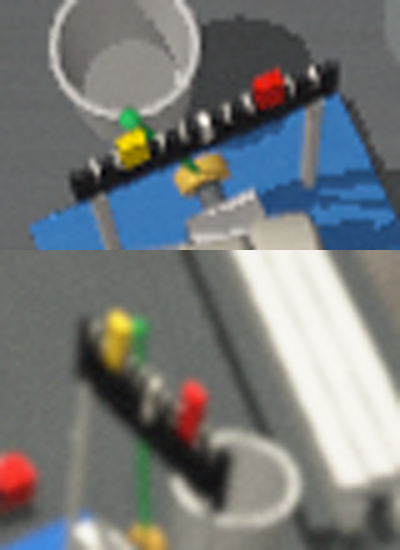

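The ball stands behind the yellow clip in both views, at about 29 mm against about 31.5 mm for the mark. I'll go 1 mm further down and hold.

```bash
python3 -m pendant '{"xyz":[[0,0,-0.5],[0,0,-1],[0,0,-1],[0,0,-1],[0,0,-1]],"rotation":[[0,0,0],[0,0,0],[0,0,0],[0,0,0],[0,0,0]]}'
python3 -m pendant '{"xyz":[[0,0,0],[0,0,0],[0,0,0],[0,0,0],[0,0,0]],"rotation":[[0,0,0],[0,0,0],[0,0,0],[0,0,0],[0,0,0]]}'
python3 -m pendant '{"xyz":[[0,0,0],[0,0,0],[0,0,0],[0,0,0],[0,0,0]],"rotation":[[0,0,0],[0,0,0],[0,0,0],[0,0,0],[0,0,0]]}'
python3 -c "
from g import *
gauge('top','t5');gauge('side','s5')"
```

```text
clock: 4.35
position: [544.1, 129.3, 79.7]
orientation: [0.0, -0.194, 0.981, 0.0]
wrist_force: [-2.0, 4.5, 8.6]
opening: 0.5
clock: 4.77
position: [544.1, 129.3, 79.7]
orientation: [0.0, -0.194, 0.981, 0.0]
wrist_force: [-1.4, 5.3, 7.0]
opening: 0.1
clock: 5.18
position: [544.1, 129.3, 79.7]
orientation: [0.0, -0.194, 0.981, 0.0]
wrist_force: [-1.7, 4.8, 7.6]
opening: 0.8
top {'yellow': (28, 33.1, 216.0), 'red': (30, -28.9, 215.7), 'green': (10, 30.9, 215.9)} clk 5.23 z [544.1 129.3  79.7] F [-1.1  4.7  8.4]
side {'yellow': (41, 29.5, 210.9), 'red': (34, -33.0, 211.7), 'green': (6, 27.4, 213.8)} clk 5.28 z [544.1 129.3  79.7] F [-2.6  4.5  7.9]
```

The needle has held at about 31 mm for over a second. Now I'll let go slowly, then back off straight up.

```bash
python3 -m pendant '{"xyz":[[0,0,2],[0,0,4],[0,0,6],[0,0,8],[0,0,10]],"rotation":[[0,0,0],[0,0,0],[0,0,0],[0,0,0],[0,0,0]]}'
python3 -m pendant '{"xyz":[[0,0,2],[0,0,4],[0,0,6],[0,0,8],[0,0,10]],"rotation":[[0,0,0],[0,0,0],[0,0,0],[0,0,0],[0,0,0]]}'
python3 -m pendant '{"xyz":[[0,0,10],[0,0,30],[0,0,60],[0,0,90],[0,0,120]],"rotation":[[0,0,0],[0,0,0],[0,0,0],[0,0,0],[0,0,0]]}'
python3 -m pendant '{"xyz":[[-20,15,0],[-50,40,0],[-80,65,0],[-110,90,0],[-140,115,0]],"rotation":[[0,0,0],[0,0,0],[0,0,0],[0,0,0],[0,0,0]]}'
python3 -m pendant '{"xyz":[[0,0,0],[0,0,0],[0,0,0],[0,0,0],[0,0,0]],"rotation":[[0,0,0],[0,0,0],[0,0,0],[0,0,0],[0,0,0]]}'
python3 -c "
from g import *
gauge('top','t6');gauge('side','s6')
p0,P0=cloud('top0'); p,P=cloud('t6')
a=cv2.imread('pics/t6.png')[125:285,200:380]; b=cv2.imread('pics/top0.png')[125:285,200:380]
f=lambda x:cv2.resize(x,(400,356),interpolation=cv2.INTER_CUBIC)
cv2.imwrite('pics/m6.png',np.hstack([f(b),f(a)]))"
```

```text
clock: 5.7
position: [544.0, 128.8, 89.5]
orientation: [0.0, -0.194, 0.981, -0.0]
wrist_force: [0.7, 0.6, 1.6]
opening: 0.6
clock: 6.12
position: [543.8, 128.7, 99.5]
orientation: [-0.0, -0.194, 0.981, -0.0]
wrist_force: [-0.2, -0.2, -0.4]
opening: 0.3
clock: 6.53
position: [543.5, 128.7, 221.4]
orientation: [-0.0, -0.194, 0.981, -0.0]
wrist_force: [0.1, -0.7, 0.7]
opening: 0.5
clock: 6.95
position: [402.4, 244.5, 220.2]
orientation: [0.0, -0.193, 0.981, 0.0]
wrist_force: [0.9, 0.3, -0.2]
opening: 0.3
clock: 7.37
position: [404.7, 243.2, 219.5]
orientation: [0.0, -0.193, 0.981, -0.0]
wrist_force: [0.1, -0.6, -0.7]
opening: 0.9
top {'yellow': (28, 33.1, 216.0), 'red': (28, -28.9, 216.4), 'green': (11, -0.4, 215.1)} clk 7.42 z [404.6 243.2 219.4] F [ 0.  -0.5 -0.1]
side {'yellow': (42, 29.3, 211.1), 'red': (34, -33.0, 211.7), 'green': (12, -0.0, 214.0)} clk 7.47 z [404.5 243.3 219.4] F [-0.3  0.2 -0.5]
```

View pics/m6.png

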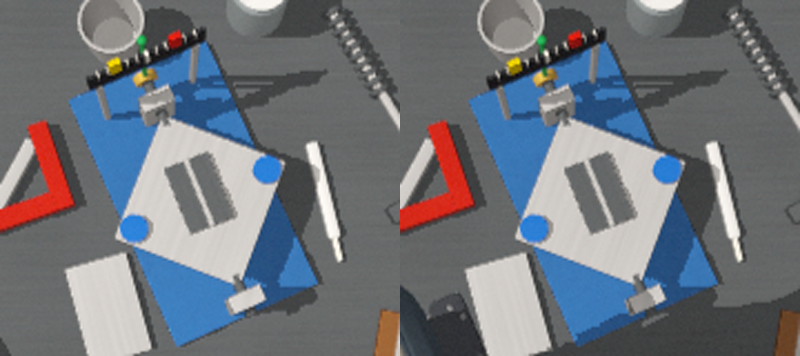

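Before and after, the plate, needle, coupon and bystanders look identical, and the needle reads 0. I'm handing in.

```bash
python3 -c "
from workcell import *
print(sign_off())"
```

```text
the job is handed in; nothing more can be done
None
```

I pressed the left pad, on the yellow mark's side, with the closed fingertips and held the needle at the yellow mark for over a second. I then released it slowly, backed the arm away and handed the job in at about 7.5 s; sign-off gives no verdict.

- **Hold:** The top camera put the needle at 30.9 mm from zero and the middle of the yellow mark at 33.1 mm. The side camera read 27.4 and 29.4 mm. The two cameras differ by about 4 mm because each sees one flank of the clip and the clip partly hid the ball. In both, the needle sat about 2 mm short of the middle, well inside the 6 mm allowed. The upward push on the fingers was 7 to 8.6 N.
- **After release:** Both cameras read the needle at zero, −0.4 and 0.0 mm, the same as before pressing. The before and after top views showed the coupon, and the loose items near the table, where they had been. That crop left out the wire brush and the hammer's head, and I did not measure any positions. Nothing was touching the gripper, with the wrist force under 1 N.

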